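# Close the LED jar with its twist-lock screw lid

### The arm

A 6-joint arm with a two-finger parallel gripper is mounted at the origin on the work surface. World frame = base frame: x ahead of the robot, y to its left, z up, the work surface at z = 0. Lengths are in m, angles in rad, forces in N, time in s.
With the tool pointing down it reaches from about 0.325 to 0.75 m from the base axis. Payload 7.6 kg.
Tool frame: the origin (TCP) lies at the very end of the fingers, on their centre line; the grasp point (between the pads) lies 19 mm behind it (r.tcp_to_grasp is the distance from the TCP to the grasp point, in m); z points along the fingers, y is the line along which they close (so a half turn about z gives the same grasp; the last joint's range is limited). The gripper opens to 85 mm and grips with 20 to 120 N. Pads are 22 mm wide; open, the fingers measure 114 mm over their backs; the gripper's body (76 mm by 85 mm) begins 54 mm behind the grasp point. The pads swing forward as they close: fully open they stand 13 mm farther back than shut.
Start: joints at [-1.19, 0.052, 1.401, -0, 1.689, -0.07], TCP at [0.229, -0.473, 0.231] pointing down, gripper open.
Joint ranges: [-2.9, 2.9], [-0.91, 2.17], [0.12, 2.37], [-1.06, 4.2], [0.26, 2.73], [-2.93, 2.93]. Speed limits (rad/s): [2.57, 2.57, 3.01, 3.14, 3.14, 3.14].

### API

Orientations are given as a rotation vector (axis times angle).
In Python, from bench import r, grab_frame, finish_job gives the robot as it stands. The module is installed in compiled form; this text tells all that it offers.
- The arm moves only by the tool servo_tool, never from a script. Its argument "commands" is a list of rows, each a list of 2 entries, a list of its own where there are three numbers: the shift along the tool's x, y, z in mm, then the turn about the tool's z in rad. In form: [[[dx, dy, dz], yaw], ...]. A call has 1 to 12 rows; each row shifts and turns the commanded pose from where the row before left it, along the tool's axes as they then stand; what a row does not reach is not made up. A row lasts 1/12 s, in which the tool goes at most 41.7 mm and 7.16 degrees, less where a joint would pass 70% of its speed; a pose out of reach is approached as far as the arm can. A call with a gripper value outside its range is refused whole. "fingers" is the closure, from -1 (fully open) to 1 (shut), set as the call begins (left out, the last holds). The fingers move at their own pace and stop on an object; "newtons" is the grip in N (left out, the last holds). Time passes only in rows, so rows that do not move let the fingers close. It gives the time, the measured TCP pose, the force, the opening and the grip force at its end, in the units of the state.
- r.get_obs(): the state, without advancing time (a new reading comes with each control period).
- grab_frame(name): name is "side" or "top" or "wrist"; returns a dict with "color" (400x640x3 uint8, red, green, blue), "fx", "fy", "cx", "cy" (pixels), "k1" (the pictures are not rectified: a ray, as slopes to the right and down, at radius r is drawn at 1 + k1 r^2 times it, then the intrinsics apply), "R" (3x3) and "t" (3): a world point X has camera coordinates R X + t; the wrist camera has in their place "tool_from_camera" (4x4, takes a point from camera to tool coordinates, whose origin is the TCP and whose axes are the flange's). Camera axes: x right, y down, z forward; pixel columns grow to the right and rows downward; lengths in m; the calibration is good to about 2 mm. A picture is of the moment at which its call begins: read the wrist's pose just before it. There is no depth.
- finish_job(): hands the job in; it is judged then, once.
The state is a dict: "time": time; "qpos": joint angles; "dq": joint speeds; "joint_torque": joint torques, N m; "eef_pos": TCP position; "tool_rot": TCP orientation; "wrist_force": force on the tool from outside, world axes, zero at the start; "moment": the same for the moment, N m; "finger_gap": finger opening in m; "grip_force": force on a finger pad.
Only numpy, scipy, OpenCV 4.12 (cv2) and the standard library are available. Lean on these libraries where they do the work, as an engineer would, in place of code of your own. Each camera call takes 0.05 s, during which the arm holds its last target. There are 200 camera calls.

### The job

Put the big grey lid with the hexagonal grip on the open white jar that stands in the bolted-down holder, turn it backwards (anticlockwise) until its lugs drop into the thread, then screw it clockwise until it is fully home against its stop, and let go. Be gentle: neither press it hard nor force it against the thread or its stops, and leave the other things on the table where they are.

Things in the scene. Friction and masses are not known exactly. Their poses are not given: they have to be found in the camera images.
- lid: the jar's loose grey lid, about 60 g, standing upright on the table: a round cap 61 mm across and 20 mm high, open below, with a hexagonal grip on top; 50 mm high in all. Origin: centre of its lower edge; z up
- lid_grip (a point): centre of the lid's hexagonal grip's upper part, 42 mm above the lid's lower edge and 22 mm above the flat top of the cap. The hexagon is 32 mm across flats, 37 mm across corners, 30 mm high; its flats face along +y and -y of the lid and every 60 deg from there. Same axes as the lid
- lid_inside (a point): centre of the lid's inner ceiling, 17 mm above its lower edge. Inside, the cap is 56 mm wide; four lugs, each 12 deg wide and 3 mm high, stick inward at the lower edge on the lid's +x, +y, -x and -y sides and leave 47 mm between opposite lugs
- jar: white open jar, 68 mm across, fixed in an aluminium holder plate 100 x 100 x 8 mm (collar 76 mm across); it cannot move or turn. Origin on the table under the jar's axis; z up. Its yaw tells nothing about where the thread starts
- jar_mouth (a point): on the jar's axis, 85 mm above the table, level with the thread's flat tops. Around the neck (44 mm across) sit four thread pieces 53 mm across, every 90 deg, 64 deg long, with 26 deg gaps, at unknown angles. At each piece's clockwise end (seen from above) a tooth, 6 deg of the 64, stands 3 mm above the flat and also 5 mm below the thread as a stop
- jar_rim (a point): on the axis at the neck's tapered rim (41 mm across at the top), 6 mm above jar_mouth. When set on, the lid's lower edge comes to rest level with jar_mouth (lugs on the flats), 3 mm above it (on the teeth) or 7 mm below it (lugs happen to meet the gaps). On the flats the teeth catch the lid if it is turned clockwise
- jar_dropped (a point): on the axis, 7 mm below jar_mouth: height of the lid's lower edge once its lugs have dropped into the gaps. Turn at most 90 deg anticlockwise to get there (from the teeth first a false drop of 3 mm); it falls if held loosely, else follow it down. In the gap it turns 0 to 14 deg further back to a hard stop; pressed on that stop it may rub and hang: ease off forwards
- jar_seal (a point): on the axis, 10 mm above jar_mouth: top of the springy rubber seal (37 mm across) that the dropped lid's ceiling rests on. Pressing the seal down 3 mm, to the lid's home height, takes 2 N rising to 8 N; the lid springs back up unless its lugs are under the thread
- jar_home (a point): on the axis, 10 mm below jar_mouth: the lid's lower edge when fully home (within 0.5 mm). From dropped, 58 to 72 deg clockwise to a hard stop; the thread draws the lid down by itself, taking up to 0.3 N m, and it stays where left. At a stop the torque rises by 0.09 N m per deg; more than 40 N in all between lid and jar does damage (1 N m at the stop if not pressed down)
- pliers: loose side cutters with yellow grips, 155 mm long, lying flat, 14 mm high; bystander. Origin: centre of its underside
- phone: black phone 150 x 72 x 8 mm lying flat; bystander. Origin: centre of its underside
- solder_reel: upright solder reel, 56 mm across, 45 mm high; bystander. Origin: centre of its underside
- tweezers: steel tweezers 120 mm long, 6 mm high, lying along its x between the jar and the lid; bystander. Origin: centre of its underside
- small_lid: small plain flat grey lid, 42 mm across, 13 mm high, without a grip: does not belong to the jar; bystander. Origin: centre of its underside
- screwdriver: screwdriver 200 mm long, 26 mm high, lying; bystander. Origin: centre of its underside
- closed_jar: smaller jar already closed, 60 mm across, 75 mm high; bystander. Origin: centre of its underside
- multimeter: grey multimeter 140 x 75 mm, 40 mm high, lying; bystander. Origin: centre of its underside
There are look-alikes about, which are no part of the job. Leave any orange look-alike of the lid alone. What is shaped like the jar but green is not meant.

How it is judged:
On the way:
1. the lid stands upright and centred on the jar's neck, not yet screwed down (horizontal distance between lid and jar_mouth below 0.004 m and z of lid in the frame of jar_mouth below 0.006 m and angle between lid's own z axis and vertical below 0.1 rad and contact force between lid and jar above 0.1 N), for 0.1 s.
At the end, for the whole second after the job is handed in: The lid is on the jar, screwed down so that its lower edge is at least 9.0 mm below the thread tops (fully home is about 9.7 mm), upright within 3 deg, centred within 3 mm, at rest and released; the bystanders are where they were, within 30 mm (z of lid in the frame of jar_mouth below -0.009 m and horizontal distance between lid and jar_mouth below 0.003 m and angle between lid's own z axis and vertical below 0.05 rad and linear speed of lid below 0.01 m/s); the robot touches nothing.
It fails at once if the lid is pressed or forced against the jar with more than 40 N (contact force between lid and jar above 40 N).
It fails at once if a bystander is moved by more than 30 mm (distance of any of pliers, phone, solder_reel, tweezers, small_lid, screwdriver, closed_jar, multimeter from where it was at the start of the episode above 0.03 m).
It also fails if it takes over 67 s, if anything falls off the work surface, if the arm or the gripper's body presses on something with over 40 N, if the wrist force passes 120 N, or if a joint passes its speed limit or range.

## Working session

There is one attempt and no reset: what is moved stays moved. The work goes in short steps, Python scripts to look and compute and a tool call to move; the robot and the scene stay as the last step left them, time stands still between calls to the robot, and variables do not carry over. Pictures are saved under pics/ and viewed, at most 10 in all, crops included, and the job is handed in when it is done.

Besides the shell and the picture viewer there is one more tool, called after "Request:" as name(argument=value, ...), one argument or row to a line, values as JSON. servo_tool: Moves the arm, as the interface text tells. Its arguments: {"type":"object","properties":{"commands":{"type":"array"},"fingers":{"type":"number"},"newtons":{"type":"number"}},"required":["commands"]}

```bash
mkdir -p pics; cat > h.py <<'E'
import numpy as np, cv2
from bench import r, grab_frame, finish_job
from scipy.spatial.transform import Rotation as Ro
def ray(f,u,v,pose=None):
    K=np.array([[f['fx'],0,f['cx']],[0,f['fy'],f['cy']],[0,0,1]]);x=cv2.undistortPoints(np.array([[[u,v]]],float),K,np.array([f['k1'],0,0,0,0.]),None,None,)[0,0]
    d=np.array([x[0],x[1],1.])
    if 'R' in f: R=np.array(f['R']);return -R.T@np.array(f['t']),R.T@d
    T=np.array(f['tool_from_camera']);p,q=pose;Rt=Ro.from_rotvec(q).as_matrix()
    return Rt@T[:3,3]+p,Rt@T[:3,:3]@d
def plane(f,u,v,z,pose=None):
    o,d=ray(f,u,v,pose);return o+d*(z-o[2])/d[2]
def grab(n,name):
    o=r.get_obs();f=grab_frame(n);cv2.imwrite('pics/'+name+'.png',f['color'][:,:,::-1]);
    import pickle;pickle.dump((f,(o['eef_pos'],o['tool_rot'])),open('pics/'+name+'.pkl','wb'));return f
E
python3 -c "
from h import *
for n in('top','side'):
  f=grab(n,n); print(n,f['fx'],f['k1'],f['R'],f['t'])
print(r.get_obs(), r.tcp_to_grasp)"
```

```text
top 405.8263890363477 -0.04491809070441346 [[-0.0037046  -0.99981756  0.01873804]
 [-0.99837643  0.00263288 -0.05689959]
 [ 0.05683987 -0.0189184  -0.99820405]] [0.00974276 0.54445014 1.04091671]
side 411.50529070270466 -0.10348034647566537 [[-0.72473798 -0.68900388 -0.00534081]
 [-0.51980129  0.55181514 -0.65215541]
 [ 0.45228474 -0.46986563 -0.75806649]] [0.43772227 0.34255398 1.17052842]
{'time': 0.1, 'qpos': array([-1.19029299e+00,  5.27760575e-02,  1.40164110e+00,  3.04286732e-05,
        1.68860656e+00, -7.02932759e-02]), 'dq': array([-0.00094095, -0.00129354, -0.00131301,  0.00055916,  0.00027367,
       -0.00097416]), 'joint_torque': array([ 1.14840892e-03, -3.82583857e+01, -3.60986030e+01, -9.01835278e-05,
        4.83095355e-03,  1.79939758e-05]), 'eef_pos': array([ 0.22866232, -0.47228097,  0.23054642]), 'tool_rot': array([-3.06074265e+00, -7.01817428e-01,  3.00231058e-04]), 'wrist_force': array([-0.65405714,  0.85705573, -0.32008556]), 'moment': array([-0.04082413, -0.00354517,  0.05066829]), 'grip_force': 0.0, 'finger_gap': 0.08543905526184739} 0.0187
```

View pics/top.png

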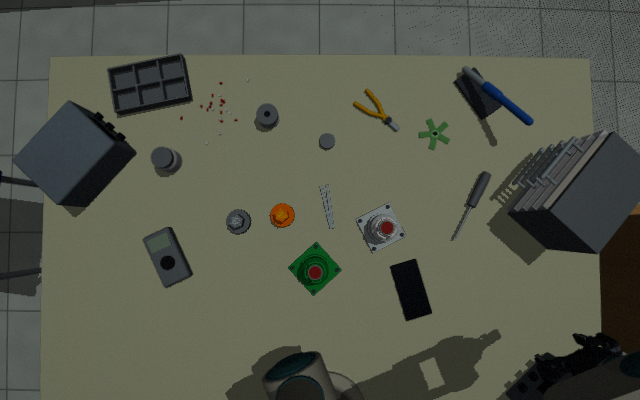

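View pics/side.png

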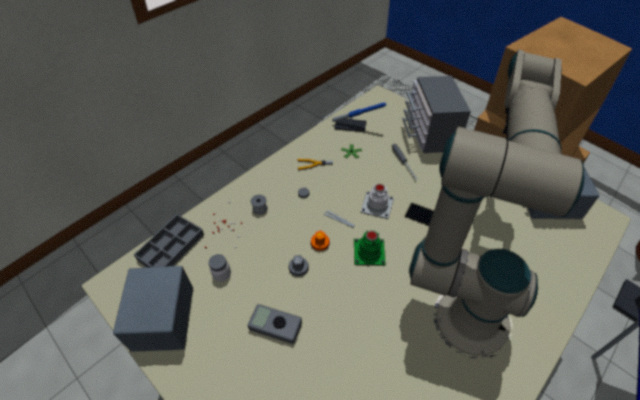

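Top view: the grey lid with the hexagonal grip is at (238,221). The orange look-alike at (282,215), the plain small lid at (327,142), the reel at (267,116) and the closed jar at (165,159) don't fit. The white jar is at (383,229) and the green one at (315,272) isn't meant. I'll confirm this in a crop and measure.

```bash
python3 -c "
from h import *
import pickle
t=pickle.load(open('pics/top.pkl','rb'))[0]; s=pickle.load(open('pics/side.pkl','rb'))[0]
a=cv2.imread('pics/top.png'); c=a[195:255,215:415]; cv2.imwrite('pics/crop.png',cv2.resize(c,None,fx=4,fy=4,interpolation=cv2.INTER_CUBIC))
print('lid',plane(t,238,221,.03),plane(s,298,264,.03)); 
def red(f,x0,x1,y0,y1):
  c=f['color'].astype(int);m=(c[...,0]>100)&(c[...,0]>1.8*c[...,1])&(c[...,2]*.5<c[...,1]);m=m[y0:y1,x0:x1];v,u=np.nonzero(m);return u.mean()+x0,v.mean()+y0,len(u)
for f,b in((t,(365,405,210,250)),(s,(362,395,175,215))):
  u,v,n=red(f,*b);print('jar',u,v,n,plane(f,u,v,.095))
"
```

```text
lid [0.49698363 0.21903276 0.03      ] [0.49321568 0.22580905 0.03      ]
jar nan nan 0 [nan nan nan]
jar 379.3 186.9 30 [ 0.47994199 -0.14844227  0.095     ]<string>:8: RuntimeWarning: Mean of empty slice.
  ret = ret.dtype.type(ret / rcount)
```

View pics/crop.png

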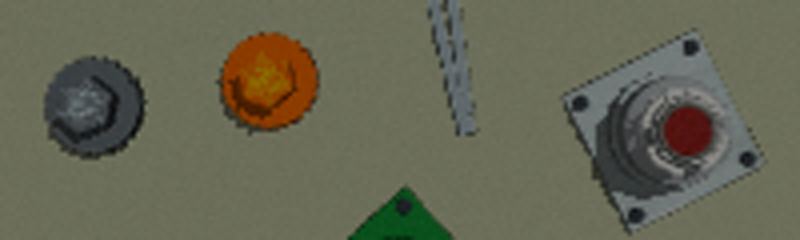

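The crop confirms it: the grey hex-grip lid is at crop (93,107), i.e. top (238,222), and the white jar's red seal is at crop (688,132), i.e. top (387,228). I'll move above the lid.

Request:
servo_tool(
  commands=[
    [[25.8,-24.3,0],0],
    [[25.8,-24.3,0],0],
    [[25.8,-24.3,0],0],
    [[25.8,-24.3,0],0],
    [[25.8,-24.3,0],0],
    [[25.8,-24.3,0],0],
    [[25.8,-24.3,0],0],
    [[25.8,-24.3,0],0],
    [[25.8,-24.3,0],0],
    [[25.8,-24.3,0],0],
    [[25.8,-24.3,0],0],
    [[25.8,-24.3,0],0],
  ],
  fingers=-1,
  newtons=30,
)

```text
time: 1.1
eef_pos: [0.3804, -0.0734, 0.2311]
tool_rot: [3.062, 0.702, 0.0]
wrist_force: [1.0, -0.6, 0.1]
finger_gap: 0.0854
grip_force: 0.0
```

Request:
servo_tool(
  commands=[
    [[25.8,-24.3,0],0],
    [[25.8,-24.3,0],0],
    [[25.8,-24.3,0],0],
    [[25.8,-24.3,0],0],
    [[25.8,-24.3,0],0],
    [[25.8,-24.3,0],0],
    [[25.8,-24.3,0],0],
    [[25.8,-24.3,0],0],
    [[25.8,-24.3,0],0],
    [[0,0,0],0],
    [[0,0,0],0],
  ],
)

```text
time: 2.02
eef_pos: [0.4938, 0.2239, 0.2298]
tool_rot: [3.061, 0.706, -0.004]
wrist_force: [0.2, -0.3, 0.9]
finger_gap: 0.0856
grip_force: 0.0
```

```bash
python3 -c "
from h import *
f=grab('wrist','w1');o=r.get_obs();print(o['eef_pos'],o['tool_rot'],o['qpos'],f['tool_from_camera'],f['fx'],f['k1'])"
```

```text
[0.49382213 0.22287036 0.23045108] [ 3.06114104e+00  7.03441931e-01 -2.70354287e-03] [ 3.56014190e-01  1.01372845e-01  1.35062017e+00 -4.39831044e-04
  1.69139295e+00  1.47500628e+00] [[-1.00965947e-04 -9.50693722e-01 -3.10131321e-01  7.98650150e-02]
 [ 9.99999779e-01  1.07824514e-04 -6.56089857e-04 -1.17289492e-03]
 [ 6.57180267e-04 -3.10131318e-01  9.50693501e-01 -1.42694021e-01]
 [ 0.00000000e+00  0.00000000e+00  0.00000000e+00  1.00000000e+00]] 303.0642810253226 -0.012079233721227689
```

View pics/w1.png

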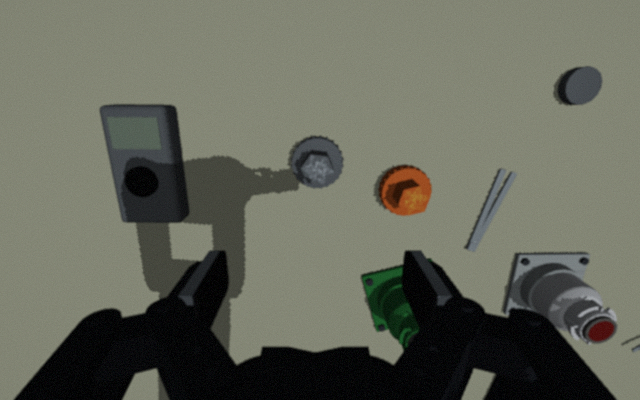

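The wrist view shows the grey lid at (316,163) with its bright hex top near (319,170). The orange lid is at (405,190), the jar's seal at (600,330). Next I'll measure the hex.

```bash
cat > hexm.py <<'E'
from h import *
import pickle,sys
def hexm(name,x0,x1,y0,y1,thr=None,z=.05):
    f,p=pickle.load(open('pics/%s.pkl'%name,'rb'))
    g=cv2.GaussianBlur(cv2.cvtColor(f['color'],cv2.COLOR_RGB2GRAY),(3,3),0)[y0:y1,x0:x1]
    c=f['color'][y0:y1,x0:x1].astype(int)
    print('pct',np.percentile(g,[1,10,30,50,70,90,99]))
    m=((g>thr)&(c[...,0]-c[...,2]<4)).astype(np.uint8)
    m=cv2.morphologyEx(m,cv2.MORPH_CLOSE,np.ones((5,5)))
    cs,_=cv2.findContours(m,0,1);k=max(cs,key=cv2.contourArea)+np.array([x0,y0])
    P=np.array([plane(f,u,v,z,p)[:2] for u,v in k[:,0]],np.float32)
    M=cv2.moments((P*1e5).astype(np.int32));C=np.array([M['m10'],M['m01']])/M['m00']/1e5
    # phase: width over directions
    A=np.arange(0,60,1.);w=[sum(np.ptp(P@[np.cos(a),np.sin(a)]) for a in np.radians([b,b+60,b+120]))/3 for b in A]
    F=np.exp(-6j*np.radians(A))@np.array(w)
    flat=(np.degrees(-np.angle(F)/6)+30)%60
    print('area px',m.sum(),'C',C,'widths',min(w),max(w),'flat normals at',flat,A[np.argmin(w)])
    cv2.imwrite('pics/m_%s.png'%name,cv2.resize(np.hstack([g,m*255]),None,fx=6,fy=6,interpolation=0))
if __name__=='__main__':
    for t in (95,105,115): hexm('w1',285,350,130,195,t)
E
python3 hexm.py
```

```text
pct [ 32.   58.4  76.   93.  131.  133.  134. ]
area px 362 C [0.49617902 0.22348297] widths 0.026073829336876613 0.027084927658196766 flat normals at 19.533711155339823 12.0
pct [ 32.   58.4  76.   93.  131.  133.  134. ]
area px 132 C [0.49891582 0.2227263 ] widths 0.016047361962326822 0.016421639714445574 flat normals at 53.18119831988392 5.0
pct [ 32.   58.4  76.   93.  131.  133.  134. ]
area px 22 C [0.49754981 0.2184889 ] widths 0.004999296431538662 0.005409640516903615 flat normals at 39.66625996682109 40.0
```

View pics/m_w1.png

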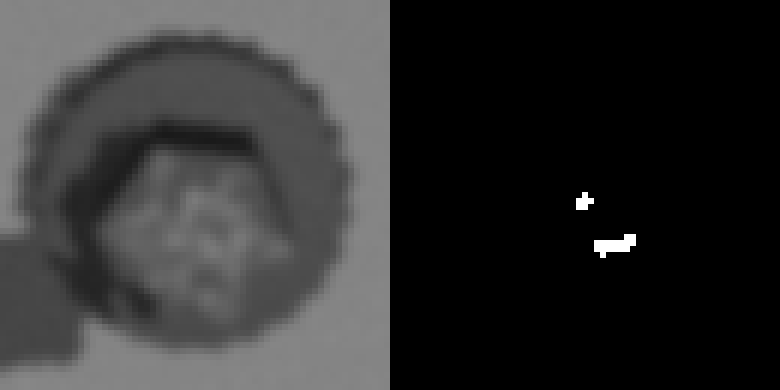

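The enlarged view shows the hex top's corners near (155,148), (255,155), (295,240), (240,325), (145,310) and (97,222) at 6x. I'll convert those to world coordinates.

```bash
python3 -c "
from h import *
import pickle
f,p=pickle.load(open('pics/w1.pkl','rb'))
k=np.array([(155,148),(255,155),(295,240),(240,325),(145,310),(97,222)])/6+[285,130]
P=np.array([plane(f,u,v,.05,p)[:2] for u,v in k]);C=P.mean(0)
D=P-C;a=np.degrees(np.arctan2(D[:,1],D[:,0]));print(C,np.linalg.norm(D,axis=1)*1e3,a%60,a)
ph=np.degrees(np.angle(np.exp(6j*np.radians(a)).mean()))/6;print('corners',ph%60,'flats',(ph+30)%60)
# cap circle: outline px at 6x: left 22,right 350,top 32,bottom 348
print('cap',plane(f,285+186/6,130+190/6,.018,p))
o=r.get_obs();R=Ro.from_rotvec(o['tool_rot']).as_matrix();print(o['eef_pos'],'yaw x',np.degrees(np.arctan2(R[1,0],R[0,0])),'y',np.degrees(np.arctan2(R[1,1],R[0,1])), 'shift tool',R.T@(np.r_[C,.025]-o['eef_pos'])*1e3)
"
```

```text
[0.49703556 0.22312592] [17.60159734 17.76753007 17.71097504 18.90714824 17.29746363 18.43814252] [51.99749016 50.94456666 52.43977955 50.46296801 51.89867906 48.93509309] [  51.99749016   -9.05543334  -67.56022045 -129.53703199  171.89867906
  108.93509309]
corners 51.115267956082484 flats 21.115267956082484
cap [0.49726647 0.22552179 0.018     ]
[0.49382213 0.22287036 0.23045108] yaw x 25.883453023692123 y -64.11651942579094 shift tool [  3.37795769   1.11879612 205.44555141]
```

Request:
servo_tool(
  commands=[
    [[3.4,1.1,15],-0.11],
    [[0,0,25],-0.11],
    [[0,0,25],-0.11],
    [[0,0,25],-0.11],
    [[0,0,15],0],
    [[0,0,0],0],
    [[0,0,0],0],
  ],
  fingers=-0.3,
)

```text
time: 2.65
eef_pos: [0.4974, 0.2222, 0.1264]
tool_rot: [2.836, 1.35, -0.001]
wrist_force: [0.7, -0.1, 0.7]
finger_gap: 0.0553
grip_force: 0.0
```

```bash
python3 -c "
from h import *
o=r.get_obs();print(o['eef_pos'],o['tool_rot'],o['finger_gap'])
f=grab('wrist','w2');p=(o['eef_pos'],o['tool_rot'])
# project predicted hex top centre
T=np.array(f['tool_from_camera']);R=Ro.from_rotvec(p[1]).as_matrix()
X=np.linalg.inv(T)@np.r_[R.T@(np.array([.497,.2235,.05])-p[0]),1];print(f['fx']*X[0]/X[2]+f['cx'],f['fy']*X[1]/X[2]+f['cy'])
"
```

```text
[0.49737748 0.22215259 0.12643297] [ 2.83634776e+00  1.35047248e+00 -1.38430023e-03] 0.0553064467650817
314.6853885217745 203.6985173395465
```

View pics/w2.png

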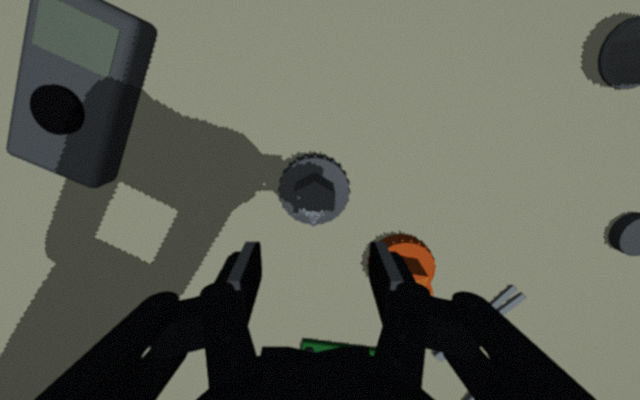

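The hex is centred between the fingers with its flats facing them: it is seen at (315,190), and I predicted (315,204) for its top. Now I'll descend and grip.

Request:
servo_tool(
  commands=[
    [[1,-0.8,20],0],
    [[0,0,20],0],
    [[0,0,20],0],
    [[0,0,16],0],
    [[0,0,12],0],
    [[0,0,8],0],
    [[0,0,5],0],
    [[0,0,0],0],
    [[0,0,0],0],
  ],
)

```text
time: 3.45
eef_pos: [0.4982, 0.2247, 0.0262]
tool_rot: [2.835, 1.353, 0.002]
wrist_force: [0.2, 0.4, -0.2]
finger_gap: 0.0558
grip_force: 0.0
```

Request:
servo_tool(
  commands=[
    [[0,0,0],0],
    [[0,0,0],0],
    [[0,0,0],0],
    [[0,0,0],0],
    [[0,0,0],0],
    [[0,0,0],0],
  ],
  fingers=1,
  newtons=30,
)

```text
time: 3.95
eef_pos: [0.4984, 0.2248, 0.0265]
tool_rot: [2.835, 1.353, 0.003]
wrist_force: [0.5, -0.2, 6.0]
finger_gap: 0.0314
grip_force: 30.4
```

Request:
servo_tool(
  commands=[
    [[0,0,-5],0],
    [[0,0,-15],0],
    [[0,0,-25],0],
    [[0,0,-30],0],
    [[0,0,-30],0],
    [[0,0,-25],0],
    [[0,0,-15],0],
    [[0,0,-5],0],
    [[0,0,0],0],
  ],
)

```text
time: 4.7
eef_pos: [0.498, 0.2247, 0.1764]
tool_rot: [2.835, 1.353, 0.003]
wrist_force: [0.7, 0.4, -0.9]
finger_gap: 0.0318
grip_force: 29.7
```

```bash
python3 -c "
from h import *
import pickle
def red(f,x0,x1,y0,y1):
  c=f['color'].astype(int);m=(c[...,0]>70)&(c[...,0]>2.2*c[...,1])&(c[...,2]*1.5>c[...,1]);m=m[y0:y1,x0:x1].astype(np.uint8)
  v,u=np.nonzero(m);print('px',len(u),u.min()+x0,u.max()+x0,v.min()+y0,v.max()+y0);return (u.min()+u.max())/2+x0,(v.min()+v.max())/2+y0
for n,b in(('top',(375,405,212,245)),('side',(362,395,175,215)),('w1',(575,630,300,355))):
  f,p=pickle.load(open('pics/%s.pkl'%n,'rb'));u,v=red(f,*b);print(n,u,v,plane(f,u,v,.095,p))
f=grab('wrist','w3');o=r.get_obs();print(o['eef_pos'],o['tool_rot'],o['wrist_force'])
"
```

```text
px 105 381 392 222 233
top 386.5 227.5 [ 0.47933916 -0.14953596  0.095     ]
px 25 376 382 185 189
side 379.0 187.0 [ 0.48039386 -0.14738382  0.095     ]
px 329 589 613 322 340
w1 601.0 331.0 [ 0.47808825 -0.14826731  0.095     ]
[0.49743622 0.22451959 0.17469272] [ 2.83504914e+00  1.35348777e+00 -9.64504498e-04] [-0.69278098 -0.06956368 -2.5916941 ]
```

View pics/w3.png

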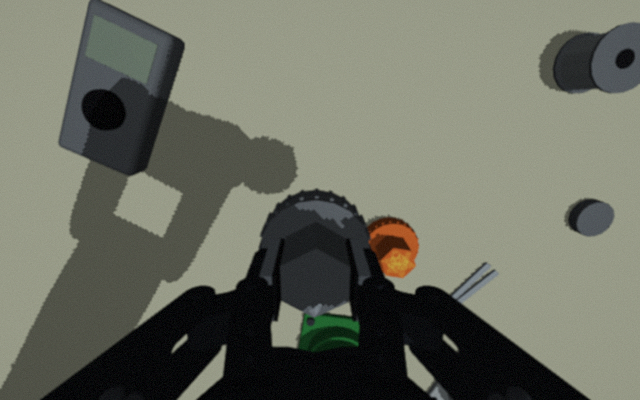

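The lid is held level and centred between the pads, with its cap spanning columns 262–370. I'll move beside the jar for a close look from the wrist.

Request:
servo_tool(
  commands=[
    [[-12,7.3,0],0],
    [[-22,13.4,0],0],
    [[-30,18.2,0],0],
    [[-32,19.5,0],0],
    [[-32,19.5,0],0],
    [[-32,19.5,0],0],
    [[-32,19.5,0],0],
    [[-32,19.5,0],0],
    [[-32,19.5,0],0],
    [[-32,19.5,0],0],
    [[-28,17,0],0],
    [[-22,13.4,0],0],
  ],
)

```text
time: 5.75
eef_pos: [0.4432, -0.1702, 0.1734]
tool_rot: [-2.835, -1.35, 0.004]
wrist_force: [1.2, 0.5, -0.9]
finger_gap: 0.0317
grip_force: 29.7
```

Request:
servo_tool(
  commands=[
    [[-15,9,0],0],
    [[-8.7,5.1,0],0],
    [[0,0,0],0],
    [[0,0,0],0],
    [[0,0,0],0],
  ],
)

```text
time: 6.17
eef_pos: [0.4411, -0.194, 0.1748]
tool_rot: [-2.834, -1.354, 0.0]
wrist_force: [-0.1, -0.5, -0.8]
finger_gap: 0.0315
grip_force: 29.7
```

```bash
python3 -c "
from h import *
import pickle
f=grab('wrist','w4');o=r.get_obs();print(o['eef_pos'],o['tool_rot'],o['wrist_force'])
T=np.array(f['tool_from_camera'])
# lid edge rays in tool coords
class _:pass
def tp(u,v,z):
  O,d=ray(f,u,v,(np.zeros(3),np.zeros(3)));return (O+d*(z-O[2])/d[2])*1e3
print('far edge',tp(316,190,.026),'left',tp(262,232,.026),'right',tp(370,232,.026))
"
```

```text
[ 0.44126201 -0.19385973  0.17497906] [-2.83356919e+00 -1.35521062e+00  2.82516351e-04] [ 1.14328027  0.25303359 -0.62298786]
far edge [27.65433933 -0.29981786 26.        ] left [  0.7702139  -33.26110688  26.        ] right [ 0.78634065 32.71627998 26.        ]
```

View pics/w4.png

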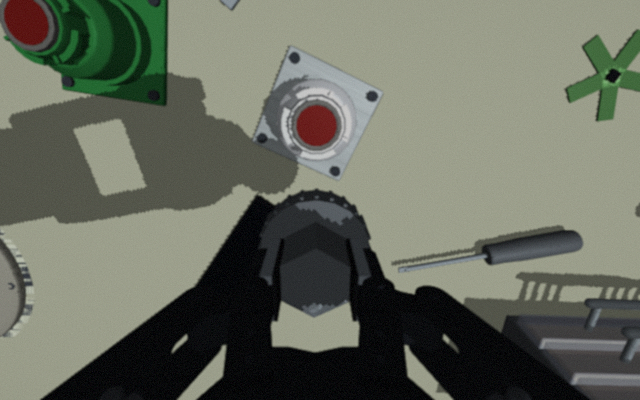

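The seal is at (317,126) and the lid's far edge is at row 190. The earlier hex fix and this edge both put the lid about 2.5 mm toward tool -x from the tool axis.

```bash
python3 -c "
from h import *
import pickle
f,p=pickle.load(open('pics/w4.pkl','rb'));c=f['color'].astype(int)
m=(c[...,0]>70)&(c[...,0]>2.2*c[...,1])&(c[...,2]*1.5>c[...,1]);m=m[95:155,285:350].astype(np.uint8)
k=max(cv2.findContours(m,0,1)[0],key=cv2.contourArea);e=cv2.fitEllipse(k);u,v=e[0][0]+285,e[0][1]+95;print(u,v,e[1])
P=plane(f,u,v,.095,p);R=Ro.from_rotvec(p[1]).as_matrix();print(P,R.T@(P-p[0])*1e3)
g=c.sum(2)
print(g[180:200,316],g[180:200,310])
"
```

```text
316.044340133667 125.16693496704102 (38.13703155517578, 38.50891876220703)
[ 0.47848963 -0.14737817  0.095     ] [59.72374765 -0.13663494 79.80397874]
[454 463 464 457 440 457 459 425 314 166 101  88  85  73  93 136 208 246
 189 159] [459 461 457 455 461 449 452 466 463 411 282 144  88  79  90  87  79  94
  91  96]
```

Request:
servo_tool(
  commands=[
    [[12,0,0],0],
    [[20,0,0],0],
    [[20,0,5],0],
    [[10,0,10],0],
    [[0,0,15],0],
    [[0,0,12],0],
    [[0,0,8],0],
    [[0,0,4],0],
    [[0,0,0],0],
    [[0,0,0],0],
  ],
)

```text
time: 7.05
eef_pos: [0.4802, -0.147, 0.1216]
tool_rot: [2.835, 1.353, 0.0]
wrist_force: [0.0, -0.2, 0.3]
finger_gap: 0.0313
grip_force: 29.7
```

Request:
servo_tool(
  commands=[
    [[0,0,2],0],
    [[0,0,2],0],
    [[0,0,1],0],
    [[0,0,1],0],
    [[0,0,0],0],
  ],
)

```text
time: 7.47
eef_pos: [0.4801, -0.1468, 0.1152]
tool_rot: [2.835, 1.353, -0.0]
wrist_force: [-0.1, -0.8, -0.6]
finger_gap: 0.0314
grip_force: 29.7
```

Request:
servo_tool(
  commands=[
    [[0,0,1],0],
    [[0,0,0],0],
  ],
)

```text
time: 7.63
eef_pos: [0.4802, -0.1467, 0.1142]
tool_rot: [2.835, 1.353, -0.0]
wrist_force: [0.4, 0.0, -1.5]
finger_gap: 0.0314
grip_force: 29.7
```

Request:
servo_tool(
  commands=[
    [[0,0,1],0],
    [[0,0,0],0],
  ],
)

```text
time: 7.8
eef_pos: [0.4801, -0.1467, 0.1132]
tool_rot: [-2.835, -1.353, 0.0]
wrist_force: [0.3, 0.1, -0.8]
finger_gap: 0.0314
grip_force: 29.7
```

Request:
servo_tool(
  commands=[
    [[0,0,1],0],
    [[0,0,0],0],
  ],
)

```text
time: 7.97
eef_pos: [0.4801, -0.1467, 0.1121]
tool_rot: [-2.835, -1.353, 0.0]
wrist_force: [0.4, 0.0, -1.0]
finger_gap: 0.0313
grip_force: 29.7
```

Request:
servo_tool(
  commands=[
    [[0,0,1],0],
    [[0,0,0],0],
  ],
)

```text
time: 8.13
eef_pos: [0.4803, -0.1468, 0.1115]
tool_rot: [2.835, 1.353, 0.0]
wrist_force: [0.7, -0.4, -0.6]
finger_gap: 0.0315
grip_force: 29.8
```

Request:
servo_tool(
  commands=[
    [[0,0,0.5],0],
    [[0,0,0],0],
  ],
)

```text
time: 8.3
eef_pos: [0.4803, -0.1468, 0.1113]
tool_rot: [2.835, 1.353, 0.0]
wrist_force: [-1.9, 1.3, 4.4]
finger_gap: 0.0312
grip_force: 30.2
```

Request:
servo_tool(
  commands=[
    [[0,0,0.5],0],
    [[0,0,0],0],
  ],
)

```text
time: 8.47
eef_pos: [0.4804, -0.1468, 0.1113]
tool_rot: [2.834, 1.353, 0.001]
wrist_force: [-3.8, 0.9, 8.1]
finger_gap: 0.0317
grip_force: 30.6
```

Contact came at TCP z = 0.1113, so the lid's edge is level with the thread flats. I'll ease the preload and start turning anticlockwise, compensating for the 2.3 mm axis offset.

Request:
servo_tool(
  commands=[
    [[-0.25,-0.3,-0.3],0],
    [[0,-0.16,0],-0.07],
    [[0,0,0],0],
  ],
)

```text
time: 8.72
eef_pos: [0.4802, -0.1468, 0.1113]
tool_rot: [2.783, 1.455, 0.002]
wrist_force: [-0.2, -0.0, 6.1]
finger_gap: 0.0315
grip_force: 30.6
```

Request:
servo_tool(
  commands=[
    [[0,-0.16,0],-0.07],
    [[0,0,0],0],
  ],
)

```text
time: 8.88
eef_pos: [0.4801, -0.1467, 0.1113]
tool_rot: [2.731, 1.55, 0.002]
wrist_force: [-0.2, 0.9, 4.8]
finger_gap: 0.0316
grip_force: 30.7
```

Lateral force is now near zero and about 5 N of preload is resting on the flat. I'll keep turning.

Request:
servo_tool(
  commands=[
    [[0,-0.16,0],-0.07],
    [[0,-0.16,0],-0.07],
    [[0,0,0],0],
  ],
)

```text
time: 9.13
eef_pos: [0.4798, -0.1466, 0.1113]
tool_rot: [2.616, 1.737, 0.002]
wrist_force: [-0.6, -0.3, 4.6]
finger_gap: 0.0316
grip_force: 30.6
```

Request:
servo_tool(
  commands=[
    [[0,-0.16,0],-0.07],
    [[0,0,0],0],
  ],
)

```text
time: 9.3
eef_pos: [0.4796, -0.1466, 0.1113]
tool_rot: [2.554, 1.827, 0.001]
wrist_force: [-0.2, 0.2, 5.6]
finger_gap: 0.0314
grip_force: 30.7
```

Request:
servo_tool(
  commands=[
    [[0,-0.16,0],-0.07],
    [[0,-0.16,0],-0.07],
    [[0,0,0],0],
  ],
)

```text
time: 9.55
eef_pos: [0.4794, -0.1465, 0.1113]
tool_rot: [2.419, 2.002, 0.001]
wrist_force: [0.4, 0.2, 5.6]
finger_gap: 0.0314
grip_force: 30.6
```

Request:
servo_tool(
  commands=[
    [[0,-0.16,0],-0.07],
    [[0,0,0],0],
  ],
)

```text
time: 9.72
eef_pos: [0.4792, -0.1464, 0.1113]
tool_rot: [2.348, 2.085, 0.001]
wrist_force: [-0.5, 0.2, 5.1]
finger_gap: 0.0317
grip_force: 30.6
```

Request:
servo_tool(
  commands=[
    [[0,-0.16,0],-0.07],
    [[0,-0.16,0],-0.07],
    [[0,0,0],0],
  ],
)

```text
time: 9.97
eef_pos: [0.4788, -0.1464, 0.1111]
tool_rot: [2.197, 2.243, 0.001]
wrist_force: [-0.6, 0.1, 5.6]
finger_gap: 0.0313
grip_force: 30.4
```

Request:
servo_tool(
  commands=[
    [[0,-0.16,0],-0.07],
    [[0,0,0],0],
  ],
)

```text
time: 10.13
eef_pos: [0.478, -0.1461, 0.1102]
tool_rot: [-2.12, -2.318, 0.0]
wrist_force: [-0.2, 0.3, -1.2]
finger_gap: 0.0316
grip_force: 29.7
```

The preload is gone and z fell, so the lugs are over the gaps. I'll follow the lid down.

Request:
servo_tool(
  commands=[
    [[0,0,1],0],
    [[0,0,1],0],
    [[0,0,0],0],
  ],
)

```text
time: 10.38
eef_pos: [0.4778, -0.146, 0.1078]
tool_rot: [-2.121, -2.316, 0.001]
wrist_force: [-0.1, -1.0, -0.3]
finger_gap: 0.0317
grip_force: 29.7
```

Request:
servo_tool(
  commands=[
    [[0,0,1],0],
    [[0,0,1],0],
    [[0,0,0],0],
  ],
)

```text
time: 10.63
eef_pos: [0.478, -0.1461, 0.1062]
tool_rot: [-2.12, -2.318, 0.0]
wrist_force: [0.7, 0.1, -0.2]
finger_gap: 0.0318
grip_force: 29.7
```

Request:
servo_tool(
  commands=[
    [[0,0,1],0],
    [[0,0,0],0],
  ],
)

```text
time: 10.8
eef_pos: [0.4781, -0.1462, 0.1054]
tool_rot: [-2.119, -2.319, 0.0]
wrist_force: [-0.9, 0.4, -0.3]
finger_gap: 0.0317
grip_force: 29.7
```

Request:
servo_tool(
  commands=[
    [[0,0,1],0],
    [[0,0,0],0],
  ],
)

```text
time: 10.97
eef_pos: [0.4782, -0.1462, 0.1045]
tool_rot: [2.119, 2.319, -0.0]
wrist_force: [-0.1, 0.3, -0.1]
finger_gap: 0.0317
grip_force: 29.7
```

Request:
servo_tool(
  commands=[
    [[0,0,0.5],0],
    [[0,0,0],0],
  ],
)

```text
time: 11.13
eef_pos: [0.4782, -0.1462, 0.1043]
tool_rot: [2.119, 2.319, 0.0]
wrist_force: [-0.2, -0.1, 1.5]
finger_gap: 0.0316
grip_force: 29.9
```

The lid has dropped, 7.0 mm below the flats and touching the seal. Now I'll screw clockwise, feeding downwards.

Request:
servo_tool(
  commands=[
    [[0,0.16,0.18],0.07],
    [[0,0.16,0.18],0.07],
    [[0,0.16,0.18],0.07],
    [[0,0.16,0.18],0.07],
    [[0,0,0],0],
  ],
  newtons=45,
)

```text
time: 11.55
eef_pos: [0.4792, -0.1463, 0.1039]
tool_rot: [2.424, 1.997, 0.001]
wrist_force: [0.3, -0.3, 3.1]
finger_gap: 0.0314
grip_force: 49.8
```

```bash
cat > s.py <<'E'
from h import *
o=r.get_obs();R=Ro.from_rotvec(o['tool_rot']).as_matrix();print(o['time'],o['eef_pos'],'yaw',np.degrees(np.arctan2(R[1,0],R[0,0])),o['wrist_force'],o['moment'],o['finger_gap'],o['qpos'][5])
E
python3 s.py
```

```text
11.55 [ 0.47917064 -0.14631523  0.10392133] yaw 78.97189351749455 [ 0.30327627 -0.25470391  3.08213776] [ 0.06582203  0.03127961 -0.03847019] 0.03142079786889399 -0.17759217389044626
```

Request:
servo_tool(
  commands=[
    [[0,0.16,0.18],0.07],
    [[0,0.16,0.18],0.07],
    [[0,0.16,0.18],0.07],
    [[0,0.16,0.18],0.07],
    [[0,0.16,0.18],0.07],
    [[0,0,0],0],
  ],
)

```text
time: 12.05
eef_pos: [0.48, -0.1466, 0.1031]
tool_rot: [2.733, 1.547, 0.001]
wrist_force: [-0.2, 0.1, 4.1]
finger_gap: 0.0306
grip_force: 50.0
```

```bash
python3 s.py
```

```text
12.05 [ 0.48000692 -0.14659428  0.10310608] yaw 59.038354605511465 [-0.19828175  0.06554121  4.07689041] [-0.02160565 -0.01145403 -0.04716835] 0.030613969205693925 0.17040051986047863
```

Request:
servo_tool(
  commands=[
    [[0,0.16,0.18],0.07],
    [[0,0.16,0.18],0.07],
    [[0,0.16,0.18],0.07],
    [[0,0.16,0.18],0.07],
    [[0,0,0],0],
  ],
)

```text
time: 12.47
eef_pos: [0.4805, -0.147, 0.1023]
tool_rot: [2.921, 1.153, 0.002]
wrist_force: [-0.2, 0.5, 4.1]
finger_gap: 0.0314
grip_force: 50.0
```

```bash
python3 s.py
```

```text
12.4667 [ 0.48047181 -0.14696709  0.10225495] yaw 43.07910497092707 [-0.22336871  0.53439561  4.09714669] [-0.0413644  -0.07407913 -0.04405565] 0.031444184850502696 0.4485696301122078
```

Request:
servo_tool(
  commands=[
    [[0,0.16,0.18],0.07],
    [[0,0.16,0.18],0.07],
    [[0,0,0],0],
  ],
)

```text
time: 12.72
eef_pos: [0.4806, -0.1472, 0.1018]
tool_rot: [2.995, 0.947, 0.001]
wrist_force: [1.3, 0.2, 3.4]
finger_gap: 0.0314
grip_force: 49.9
```

```bash
python3 s.py
```

```text
12.7167 [ 0.48064764 -0.14719825  0.10183334] yaw 35.11330634239628 [1.27729738 0.22875157 3.41996868] [-0.01449078 -0.18504608  0.03378384] 0.031404081518249735 0.5873133390343381
```

Request:
servo_tool(
  commands=[
    [[0,0.12,0.13],0.05],
    [[0,0,0],0],
  ],
)

```text
time: 12.88
eef_pos: [0.4808, -0.1473, 0.1018]
tool_rot: [3.016, 0.875, 0.002]
wrist_force: [1.5, 0.1, 4.5]
finger_gap: 0.0312
grip_force: 49.5
```

```bash
python3 s.py
```

```text
12.8833 [ 0.48081396 -0.14731204  0.10177569] yaw 32.34407559077808 [1.53980526 0.05709371 4.51691194] [-0.05613313 -0.29175179  0.2169157 ] 0.031189650408686303 0.6355742056897795
```

Request:
servo_tool(
  commands=[
    [[0,0.12,0.1],0.05],
    [[0,0,0],0],
  ],
)

```text
time: 13.05
eef_pos: [0.4809, -0.1474, 0.1018]
tool_rot: [3.037, 0.799, 0.002]
wrist_force: [2.3, -0.9, 5.7]
finger_gap: 0.0308
grip_force: 49.2
```

```bash
python3 s.py
```

```text
13.05 [ 0.48092751 -0.14741731  0.10176163] yaw 29.471100130772516 [ 2.30767764 -0.85779924  5.68830334] [-0.15111936 -0.31452786  0.42754506] 0.030777211838957735 0.6856622885697722
```

The torque rises about 0.07 N m per degree with z constant 9.5 mm below the flats, so this is the hard stop. I'll ease the torque off, release and lift.

Request:
servo_tool(
  commands=[
    [[0,-0.1,-0.2],-0.045],
    [[0,-0.1,-0.2],-0.04],
    [[0,0,0],0],
  ],
)

```text
time: 13.3
eef_pos: [0.4807, -0.1472, 0.1018]
tool_rot: [3.0, 0.93, 0.002]
wrist_force: [2.4, -0.2, 3.2]
finger_gap: 0.0313
grip_force: 49.5
```

```bash
python3 s.py
```

```text
13.3 [ 0.48071829 -0.14724431  0.10181459] yaw 34.46496427353207 [ 2.36564787 -0.20688979  3.16413902] [-0.18514945 -0.51075306  0.15906043] 0.031281546980144244 0.598572398098272
```

Request:
servo_tool(
  commands=[
    [[0,0,0],0],
    [[0,0,0],0],
    [[0,0,0],0],
    [[0,0,0],0],
    [[0,0,0],0],
  ],
  fingers=-0.3,
)

```text
time: 13.72
eef_pos: [0.48, -0.147, 0.1012]
tool_rot: [-3.003, -0.922, 0.001]
wrist_force: [0.1, -0.3, 0.5]
finger_gap: 0.056
grip_force: 0.0
```

Request:
servo_tool(
  commands=[
    [[0,0,-5],0],
    [[0,0,-15],0],
    [[0,0,-25],0],
    [[0,0,-30],0],
    [[0,0,-30],0],
    [[0,0,-20],0],
    [[-20,0,-5],0],
    [[-30,0,0],0],
    [[-20,0,0],0],
    [[0,0,0],0],
    [[0,0,0],0],
  ],
)

```text
time: 14.63
eef_pos: [0.422, -0.1867, 0.2322]
tool_rot: [3.003, 0.92, 0.001]
wrist_force: [-0.5, 0.5, -0.4]
finger_gap: 0.0553
grip_force: 0.0
```

```bash
python3 s.py; python3 -c "
from h import *
f=grab('wrist','w5');s=grab('side','s5')
a=f['color'][:240,180:460,::-1];b=s['color'][160:240,330:430,::-1]
cv2.imwrite('pics/c5.png',np.hstack([a,cv2.resize(b,(300,240),interpolation=cv2.INTER_CUBIC)]))"
```

```text
14.6333 [ 0.42204422 -0.18674444  0.23217196] yaw 34.04763985564257 [-0.49101364  0.53303297 -0.36777567] [ 0.01475707 -0.00648087  0.00051814] 0.05533214189781986 0.47986069786848856
```

View pics/c5.png

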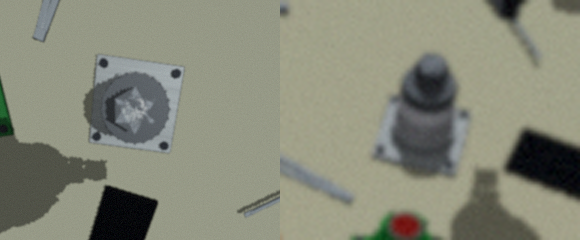

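The lid sits level on the jar (hex at (133,108) in the left panel) and the phone, screwdriver and tweezers in view are undisturbed. The arm is clear, so I'm handing in.

```bash
python3 -c "
from bench import finish_job
print(finish_job())"
```

```text
the job is handed in; nothing more can be done
None
```

The lid is on the white jar, screwed clockwise to its hard stop with its lower edge about 9.5 mm below the thread tops by tool height, and released; the job was handed in at about 15 s, with no verdict returned.

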